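Release and lift out the mis-loaded workpiece carrier

TASK

Three workpiece carriers are locked in docks on the bench; two hold a tapered knob, and one was loaded by mistake with a bush (a short open tube). Pinch together the two side catches of the carrier with the bush, lift it straight up out of its dock with the bush still in it, and finish holding it by the pinched catches, still and level, about 10 cm above where it sat. Leave the other two carriers locked in their docks with their knobs in them.

Things in the scene. Friction and masses are not known exactly. Their poses are not given: they have to be found in the camera images.
- carrier_1: grey workpiece carrier, one of three alike, 0.26 kg: 60 (x) x 58 (y) mm foot, 63 mm tall. Origin: centre of its underside (8 mm above the bench when docked), z up. A square nest at its middle (34 x 34 mm inside, seat studs z = 31, rim z = 43 mm) holds one part. On its +y and -y sides are upright steel spring catches that lock it down; with both pushed in it lifts straight up, hanging from the catches.
- dock_1: fixed aluminium dock of carrier_1: 88 x 88 x 8 mm base plate, side walls with inward lips at +/-y (31 to 43 mm from the middle, 34 mm long, top 25 mm above the bench), end stops at +/-x (32 to 38 mm from the middle, top 22 mm). Origin: centre of its underside, on the bench; axes parallel to those of the seated carrier.
- catch_1_left (a joint): travel (m) of the catch on the +y side of carrier_1: 0 let go, 0.006 fully in (hard stop); its foot nose clears the dock's lip from 0.005. Spring 4 N at 0, 6.4 N at the stop. Ribbed thumb pad to press along y, in the carrier's frame: x -14 to 14, z 41 to 63 mm, outer face at y = +31 mm let go, +25 mm fully in (62 and 50 mm over both pads).
- catch_1_right (a joint): travel (m) of the catch on the -y side of carrier_1: 0 let go, 0.006 fully in (hard stop); its foot nose clears the dock's lip from 0.005. Spring 4 N at 0, 6.4 N at the stop. Ribbed thumb pad to press along y, in the carrier's frame: x -14 to 14, z 41 to 63 mm, outer face at y = -31 mm let go, -25 mm fully in (62 and 50 mm over both pads).
- carrier_2: grey workpiece carrier, one of three alike, 0.26 kg: 60 (x) x 58 (y) mm foot, 63 mm tall. Origin: centre of its underside (8 mm above the bench when docked), z up. A square nest at its middle (34 x 34 mm inside, seat studs z = 31, rim z = 43 mm) holds one part. On its +y and -y sides are upright steel spring catches that lock it down; with both pushed in it lifts straight up, hanging from the catches.
- dock_2: fixed aluminium dock of carrier_2: 88 x 88 x 8 mm base plate, side walls with inward lips at +/-y (31 to 43 mm from the middle, 34 mm long, top 25 mm above the bench), end stops at +/-x (32 to 38 mm from the middle, top 22 mm). Origin: centre of its underside, on the bench; axes parallel to those of the seated carrier.
- catch_2_left (a joint): travel (m) of the catch on the +y side of carrier_2: 0 let go, 0.006 fully in (hard stop); its foot nose clears the dock's lip from 0.005. Spring 4 N at 0, 6.4 N at the stop. Ribbed thumb pad to press along y, in the carrier's frame: x -14 to 14, z 41 to 63 mm, outer face at y = +31 mm let go, +25 mm fully in (62 and 50 mm over both pads).
- catch_2_right (a joint): travel (m) of the catch on the -y side of carrier_2: 0 let go, 0.006 fully in (hard stop); its foot nose clears the dock's lip from 0.005. Spring 4 N at 0, 6.4 N at the stop. Ribbed thumb pad to press along y, in the carrier's frame: x -14 to 14, z 41 to 63 mm, outer face at y = -31 mm let go, -25 mm fully in (62 and 50 mm over both pads).
- carrier_3: grey workpiece carrier, one of three alike, 0.26 kg: 60 (x) x 58 (y) mm foot, 63 mm tall. Origin: centre of its underside (8 mm above the bench when docked), z up. A square nest at its middle (34 x 34 mm inside, seat studs z = 31, rim z = 43 mm) holds one part. On its +y and -y sides are upright steel spring catches that lock it down; with both pushed in it lifts straight up, hanging from the catches.
- dock_3: fixed aluminium dock of carrier_3: 88 x 88 x 8 mm base plate, side walls with inward lips at +/-y (31 to 43 mm from the middle, 34 mm long, top 25 mm above the bench), end stops at +/-x (32 to 38 mm from the middle, top 22 mm). Origin: centre of its underside, on the bench; axes parallel to those of the seated carrier.
- catch_3_left (a joint): travel (m) of the catch on the +y side of carrier_3: 0 let go, 0.006 fully in (hard stop); its foot nose clears the dock's lip from 0.005. Spring 4 N at 0, 6.4 N at the stop. Ribbed thumb pad to press along y, in the carrier's frame: x -14 to 14, z 41 to 63 mm, outer face at y = +31 mm let go, +25 mm fully in (62 and 50 mm over both pads).
- catch_3_right (a joint): travel (m) of the catch on the -y side of carrier_3: 0 let go, 0.006 fully in (hard stop); its foot nose clears the dock's lip from 0.005. Spring 4 N at 0, 6.4 N at the stop. Ribbed thumb pad to press along y, in the carrier's frame: x -14 to 14, z 41 to 63 mm, outer face at y = -31 mm let go, -25 mm fully in (62 and 50 mm over both pads).
- knob_part_1: closed white tapered knob, 37 mm across at its rounded top, narrower at its foot, 46 mm tall, 30 g, standing loosely in the nest of one of the carriers (which one varies), so its top is 77 mm above that carrier's underside. Origin: centre of its underside.
- knob_part_2: closed white tapered knob, 37 mm across at its rounded top, narrower at its foot, 46 mm tall, 30 g, standing loosely in the nest of one of the carriers (which one varies), so its top is 77 mm above that carrier's underside. Origin: centre of its underside.
- bush_part: pale nickel bush, a short ribbed open tube, 31 mm across, 30 mm tall, 42 g, standing loosely in the nest of one of the carriers (which one varies), its top 61 mm above that carrier's underside. Origin: centre of its underside.
Mind the look-alikes: they are no part of the job. What is shaped like the bush_part but purple or turquoise is not meant.

How it is judged:
By the outcome, as a careful person would: the job done as asked, in the order asked, and still so for the second after the job is handed in, while the arm keeps its last pose, push and grip.
It also fails if it takes over 32 s, if anything falls off the work surface, if the arm or the gripper's body presses on something with over 40 N, if the wrist force passes 120 N, or if a joint passes its speed limit or range.

ROBOT

A 6-joint arm with a two-finger parallel gripper is mounted at the origin on a cart in front of the work surface, level with it; the furniture and walls round the work are solid. World frame = base frame: x ahead of the robot, y to its left, z up, the work surface at z = 0. Lengths are in m, angles in rad, forces in N, time in s.
With the tool pointing down it reaches from about 0.425 to 0.95 m from the base axis. Payload 3.5 kg.
Tool frame: the origin (TCP) lies at the very end of the fingers, on their centre line; the grasp point (between the pads) lies ctrl.tcp_to_grasp behind it (ctrl.tcp_to_grasp is the distance from the TCP to the grasp point, in m); z points along the fingers, y is the line along which they close (so a half turn about z gives the same grasp; the last joint's range is limited). The gripper opens to 85 mm and grips with 20 to 120 N. Pads are 22 mm wide; open, the fingers measure 114 mm over their backs; the gripper's body (76 mm by 85 mm) begins 54 mm behind the grasp point. The pads swing forward as they close: fully open they stand 13 mm farther back than shut.
Start: joints at [1.013, 0.286, 1.577, -0, 1.279, -0.15], TCP at [0.268, 0.62, 0.231] pointing down, gripper open.
Joint ranges: [-2.77, 2.77], [-0.9, 2.22], [0.21, 2.48], [-1.53, 4.67], [0.24, 2.81], [-2.84, 2.84]. Speed limits (rad/s): [2.79, 2.79, 3.14, 3.14, 3.14, 3.14].

INTERFACE

Orientations are given as a unit quaternion [x, y, z, w].
In Python, from plant import ctrl gives the robot as it stands.
- The arm moves only by the shell command python3 -m inch 'ROWS' [FORCE]. ROWS is JSON, a list of rows, each an object with "slide": the shift along the tool's x, y, z in cm, a list of three; "turn": the turn about the tool's z in rad; "grip": the finger opening in cm, from 0 to 8.54. A call has 1 to 20 rows; each row is the pose to reach, as a shift and turn from the pose commanded when the call began, along the tool's axes at that moment; what a row does not reach only later rows make up. A row lasts 1/10 s, in which the tool goes at most 50 mm and 8.59 degrees, less where a joint would pass 70% of its speed; a pose out of reach is approached as far as the arm can. A call with a gripper value outside its range is refused whole. The fingers move at their own pace and stop on an object; FORCE is the grip in N (left out, the last holds). Time passes only in rows, so rows that repeat a pose let the fingers close. It gives the time, the measured TCP pose, the force, the opening and the grip force at its end, in the units of the state.
- ctrl.get_state(): the state, without advancing time (a new reading comes with each control period).
- ctrl.read_camera(name): name is "scene" or "top" or "wrist"; returns (picture, depth): 400x640x3 uint8, red, green, blue; 400x640 float32, m along the optical axis (not along the pixel's ray), 0 where there is no reading.
- ctrl.camera_info(name): a dict with "K" (3x3 intrinsics, pixels), "D" ([k1, k2, p1, p2, k3] as OpenCV has them; the pictures are not rectified), "camera_from_world" (4x4, takes a point from world to camera coordinates); the wrist camera has in their place "T_tool_cam" (4x4, takes a point from camera to tool coordinates, whose origin is the TCP and whose axes are the flange's). Camera axes: x right, y down, z forward; pixel columns grow to the right and rows downward; lengths in m; the calibration is good to about 2 mm. A picture is of the moment at which its call begins: read the wrist's pose just before it. camera_info takes no time and is no camera call.
- ctrl.sign_off(): hands the job in; it is judged then, once.
The state is a dict: "time": time; "qpos": joint angles; "dq": joint speeds; "joint_efforts": joint torques, N m; "eef_pos": TCP position; "tcp_rot": TCP orientation; "contact_force": force on the tool from outside, world axes, zero at the start; "wrist_torque": the same for the moment, N m; "opening": opening from 0.0 (shut) to 1.0 (fully open); "finger_force": force on a finger pad.
Only numpy, scipy, OpenCV 4.12 (cv2) and the standard library are available. Lean on these libraries where they do the work, as an engineer would, in place of code of your own. Each camera call takes 0.05 s, during which the arm holds its last target. There are 200 camera calls.

## Working session

There is one attempt and no reset: what is moved stays moved. The work goes in short steps, Python scripts to look and compute and a shell command to move; the robot and the scene stay as the last step left them, time stands still between calls to the robot, and variables do not carry over. Pictures are saved under pics/ and viewed, at most 10 in all, crops included, and the job is handed in when it is done.

```bash
mkdir -p pics; python3 - <<'E'
from plant import ctrl
import cv2,numpy as np
s=ctrl.get_state();print(s['time'],s['eef_pos'],s['tcp_rot'],ctrl.tcp_to_grasp,s['opening'])
for n in("top","scene"):
    p,d=ctrl.read_camera(n);cv2.imwrite(f"pics/{n}0.png",p[...,::-1]);np.savez(f"{n}0.npz",p=p,d=d)
    i=ctrl.camera_info(n);print(n,i)
E
```

```text
0.0 [0.26731288 0.61908521 0.2299566 ] [ 2.02477276e-01  9.79286248e-01 -1.11342117e-03 -3.97233460e-04] 0.0187 1.0004534916101389
top {'K': array([[363.25827181,   0.        , 316.55180721],
       [  0.        , 363.25827181, 200.04931773],
       [  0.        ,   0.        ,   1.        ]]), 'D': array([-0.08581621,  0.        ,  0.        ,  0.        ,  0.        ]), 'camera_from_world': array([[-0.02109392, -0.999739  ,  0.00877386,  0.11772687],
       [-0.99547042,  0.02018852, -0.09290352,  0.4581711 ],
       [ 0.09270214, -0.01069382, -0.99563646,  0.85166746],
       [ 0.        ,  0.        ,  0.        ,  1.        ]])}
scene {'K': array([[516.31033166,   0.        , 313.14361075],
       [  0.        , 516.31033166, 202.01108558],
       [  0.        ,   0.        ,   1.        ]]), 'D': array([-0.12020173,  0.        ,  0.        ,  0.        ,  0.        ]), 'camera_from_world': array([[ 0.88889162, -0.45809856, -0.00417064, -0.33264174],
       [-0.19077007, -0.36186142, -0.91250375,  0.18948935],
       [ 0.41650746,  0.81191257, -0.40904708,  0.65067383],
       [ 0.        ,  0.        ,  0.        ,  1.        ]])}
```

View pics/top0.png

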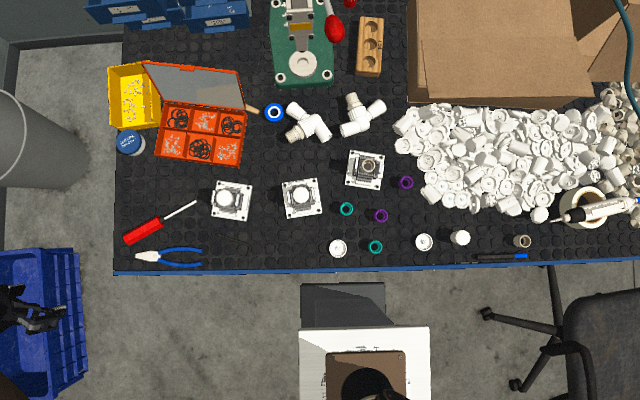

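View pics/scene0.png

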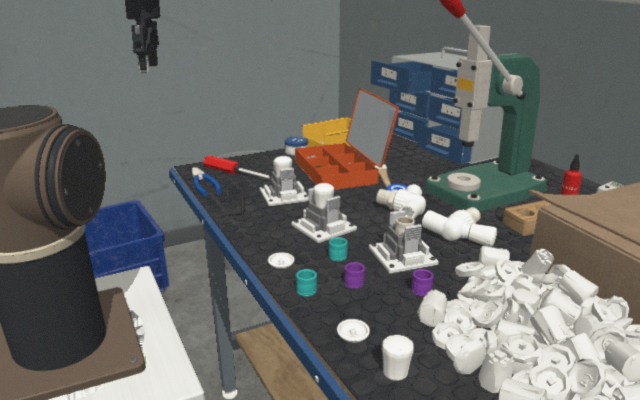

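The top view shows the bush (open tube) in the right-hand carrier at about (366,168); the other two, at (301,196) and (229,199), hold white knobs. The scene view agrees, with the bush carrier at about (403,235). Next I'll get its pose.

```bash
cat >h.py <<'E'
import cv2,numpy as np
from plant import ctrl
def ray(info,uv,z,T=None):
    "pixels -> world points on plane z; T = world_from_cam"
    if T is None: T=np.linalg.inv(info['camera_from_world'])
    u=cv2.undistortPoints(np.float64(uv).reshape(-1,1,2),info['K'],info['D']).reshape(-1,2)
    d=np.c_[u,np.ones(len(u))]@T[:3,:3].T; o=T[:3,3]
    return o+d*((z-o[2])/d[:,2])[:,None]
E
python3 - <<'E'
from h import *
p=np.load('top0.npz')['p'];i=ctrl.camera_info('top')
x0,y0=330,135
c=p[y0:y0+65,x0:x0+75]
cv2.imwrite('pics/c.png',cv2.resize(c[...,::-1],None,fx=9,fy=9,interpolation=cv2.INTER_CUBIC))
for(cx,cy) in((366,168),(301,196),(229,199)):
    g=np.zeros(p.shape[:2],np.uint8);g[cy-30:cy+30,cx-30:cx+30]=(p[cy-30:cy+30,cx-30:cx+30].min(2)>110)*255
    C=max(cv2.findContours(g,0,1)[0],key=cv2.contourArea)
    w=ray(i,C.reshape(-1,2),.008)[:,:2]
    print(cv2.minAreaRect((w*1000).astype(np.float32)))
E
```

```text
((535.025146484375, -12.490264892578125), (90.02423095703125, 89.4034194946289), 79.45922088623047)
((468.4629821777344, 144.850830078125), (89.4465560913086, 87.85359954833984), 7.79359245300293)
((465.74810791015625, 319.70330810546875), (95.67154693603516, 89.241943359375), 80.22219848632812)
```

View pics/c.png

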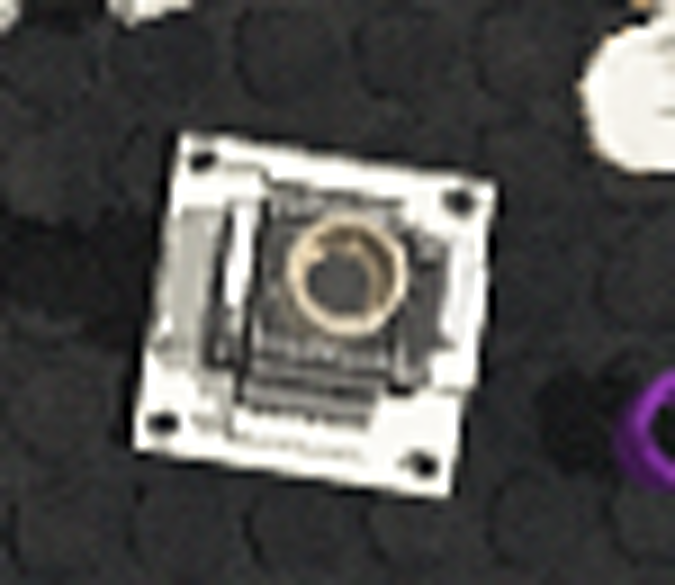

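```bash
python3 - <<'E'
from h import *
c=np.load('scene0.npz')['p'][195:275,355:450]
cv2.imwrite('pics/s.png',cv2.resize(c[...,::-1],None,fx=7,fy=7,interpolation=cv2.INTER_CUBIC))
z=np.load('top0.npz');d=z['d'];i=ctrl.camera_info('top');T=np.linalg.inv(i['camera_from_world'])
v,u=np.mgrid[145:192:3,342:390:3];n=cv2.undistortPoints(np.c_[u.ravel(),v.ravel()].astype(float).reshape(-1,1,2),i['K'],i['D']).reshape(-1,2)
D=d[v,u].ravel();P=np.c_[n*D[:,None],D]@T[:3,:3].T+T[:3,3]
print((P[:,2].reshape(v.shape)*1000).round().astype(int))
E
```

```text
[[  0   2   0   1   1  -2   2   0  -1   0   2   3   0  -3  -2   2]
 [ -2  -2   1  -1   1   2  -1  -1  -1  -1   0   0  -1  -3   2 889]
 [ -1   0   2   8   6   6   1  -1   4  -3   1   0   2  -5   0   2]
 [ -3   1   4   8  11   9  25  21  21  23  10   8   2   0   2  -1]
 [  0  -3   1   6  10  71  52  22  17  11  17  18   9  14  10   3]
 [ -2   1   7  27  10  72  53  37  70  68  69  51   8  10   2   0]
 [  1   1  19  26  53  72  51  70  38  48  63  54  37  70   1  -3]
 [ -2   2  27  27  65  71  37  67  37  40  49  51  53  72 889   4]
 [  2   2  24  26  67  13  38  69  37  37  67  51  58  72   2   1]
 [  0  -1  24  24  35  45  38  45  57  55  38  49  66  73   0  -1]
 [ -3   2   7   8  29  36  38  48  54  53  49  25  26  26  -1   4]
 [  2   8  11   9   8  22  18  28  30  36  36  37   8  26   1  -1]
 [  0   8  14   8   7  22  12  17  21  25   6   8  11   3   1   3]
 [ -2   7   9   6   8  11  20  23  23  23  13  11  10  -5  -3  -1]
 [ -1  -3  -3   0   2   0   6   8   7   9   7  10  12  -2  -1   0]
 [  1   0   0   4  -1   1   1   2   1   1   3   0   3   1  -2   1]]
```

View pics/s.png

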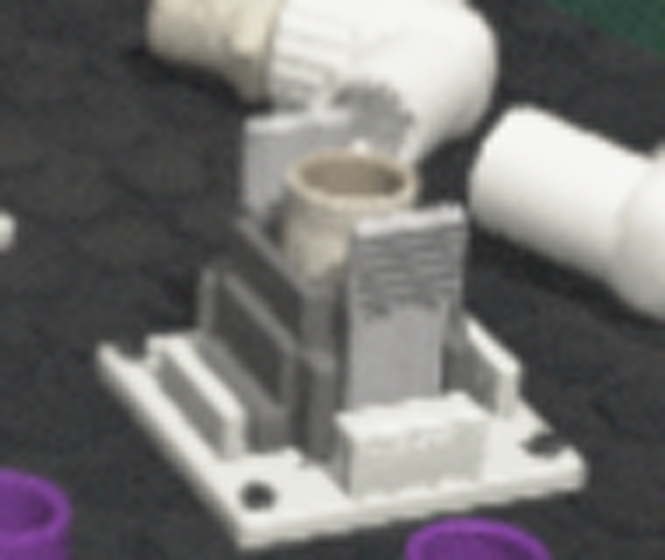

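The scene crop shows the bush at about (350,185) in the crop. The steel pads sit on either side of it, left and right in the top view, which is close to world ±y. I'll move over the carrier and look with the wrist camera.

```bash
python3 -m inch '[{"slide":[-3,-3,0],"turn":-0.05,"grip":8.5},{"slide":[-6,-6,0],"turn":-0.1,"grip":8.5},{"slide":[-9.5,-9,0],"turn":-0.15,"grip":8.5},{"slide":[-13,-12,0],"turn":-0.2,"grip":8.5},{"slide":[-16,-15.5,0],"turn":-0.23,"grip":8.5},{"slide":[-19.5,-18.5,0],"turn":-0.23,"grip":8.5},{"slide":[-23,-22,0],"turn":-0.23,"grip":8.5},{"slide":[-26.5,-25,0],"turn":-0.23,"grip":8.5},{"slide":[-30,-28.5,0],"turn":-0.23,"grip":8.5},{"slide":[-33,-31.5,0],"turn":-0.23,"grip":8.5},{"slide":[-36.5,-35,0],"turn":-0.23,"grip":8.5},{"slide":[-40,-38,0],"turn":-0.23,"grip":8.5},{"slide":[-43,-41,0],"turn":-0.23,"grip":8.5},{"slide":[-46.5,-44.5,0],"turn":-0.23,"grip":8.5},{"slide":[-48.5,-46.3,0],"turn":-0.23,"grip":8.5},{"slide":[-49.7,-47.3,0],"turn":-0.23,"grip":8.5},{"slide":[-49.7,-47.3,0],"turn":-0.23,"grip":8.5},{"slide":[-49.7,-47.3,0],"turn":-0.23,"grip":8.5}]'
python3 - <<'E'
from h import *
s=ctrl.get_state();print(s['eef_pos'],s['tcp_rot'])
p,d=ctrl.read_camera('wrist');cv2.imwrite('pics/w0.png',p[...,::-1]);np.savez('w0.npz',p=p,d=d,pos=s['eef_pos'],q=s['tcp_rot'])
print(ctrl.camera_info('wrist'))
E
```

```text
time: 1.9
eef_pos: [0.5358, -0.0108, 0.2309]
tcp_rot: [0.089, 0.996, 0.0, -0.001]
contact_force: [-0.9, -0.2, 1.0]
opening: 0.996
finger_force: 0.0
[ 0.53583851 -0.01081037  0.23089731] [ 8.86506772e-02  9.96062523e-01  3.81788914e-04 -6.02433140e-04]
{'K': array([[308.24403519,   0.        , 319.54726009],
       [  0.        , 308.24403519, 195.19772942],
       [  0.        ,   0.        ,   1.        ]]), 'D': array([0.00194237, 0.        , 0.        , 0.        , 0.        ]), 'T_tool_cam': array([[ 6.03158942e-04, -9.64773350e-01, -2.63081774e-01,
         6.58723047e-02],
       [ 9.99999764e-01,  4.95025981e-04,  4.77307584e-04,
         3.50517338e-04],
       [-3.30261324e-04, -2.63082000e-01,  9.64773420e-01,
        -1.43233646e-01],
       [ 0.00000000e+00,  0.00000000e+00,  0.00000000e+00,
         1.00000000e+00]])}
```

View pics/w0.png

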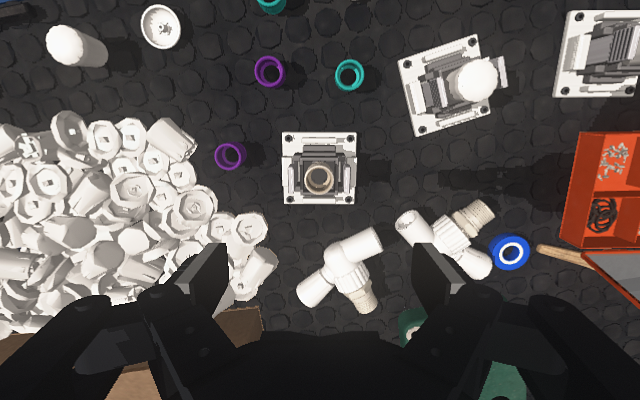

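The wrist view shows the bush carrier at about (319,170), nearly square with the tool. The white fittings at (340,265) and (450,240) lie beyond it. Next I'll measure the offset and yaw.

```bash
cat >m.py <<'E'
from h import *
from scipy.spatial.transform import Rotation as R
z=np.load('w0.npz');p=z['p'];d=z['d'];i=ctrl.camera_info('wrist')
W=np.eye(4);W[:3,:3]=R.from_quat(z['q']).as_matrix();W[:3,3]=z['pos'];T=W@i['T_tool_cam']
tool=lambda w:(w-W[:3,3])@W[:3,:3]*1000
g=np.zeros(p.shape[:2],np.uint8);g[125:210,272:366]=(p[125:210,272:366].min(2)>120)*255
C=max(cv2.findContours(g,0,1)[0],key=cv2.contourArea)
w=ray(i,C.reshape(-1,2),.008,T)
print('plate, tool mm',cv2.minAreaRect(tool(w)[:,:2].astype(np.float32)), W[:3,:2])
v,u=np.mgrid[125:210,272:366];n=cv2.undistortPoints(np.c_[u.ravel(),v.ravel()].astype(float).reshape(-1,1,2),i['K'],i['D']).reshape(-1,2)
D=d[v,u].ravel();P=np.c_[n*D[:,None],D]@T[:3,:3].T+T[:3,3];t=tool(P)
k=(P[:,2]>.066)&(P[:,2]<.08)
for s in(-1,1):
    a=t[k&(t[:,1]*s>18)];print('pad',s,len(a),np.percentile(a,[2,50,98],axis=0).round(1).tolist(),cv2.minAreaRect(a[:,:2].astype(np.float32)))
b=(P[:,2]>.062)&(abs(t[:,1])<18);print('bush',np.percentile(t[b],[2,50,98],axis=0).round(1).tolist())
k=(P[:,2]>.004)&(P[:,2]<.014)
print('plate depth',cv2.minAreaRect(t[k][:,:2].astype(np.float32)))
E
python3 m.py; python3 - <<'E'
from h import *
c=np.load('w0.npz')['p'][125:212,270:368];cv2.imwrite('pics/wc.png',cv2.resize(c[...,::-1],None,fx=6,fy=6,interpolation=cv2.INTER_CUBIC))
E
```

```text
plate, tool mm ((-0.7908973693847656, -0.5449676513671875), (89.76969909667969, 86.3852310180664), 89.97282409667969) [[-9.84281389e-01  1.76603694e-01]
 [ 1.76602774e-01  9.84281823e-01]
 [ 1.26781384e-03  6.53759047e-04]]
pad -1 182 [[-14.1, -31.6, 158.0], [-0.8, -28.2, 159.5], [12.4, -25.4, 164.1]] ((-0.8433780670166016, -28.224098205566406), (26.912479400634766, 6.479471683502197), 1.9827475547790527)
pad 1 174 [[-14.7, 24.7, 157.9], [-0.8, 27.7, 159.4], [12.2, 31.1, 163.9]] ((-1.5667448043823242, 27.925861358642578), (28.11823844909668, 6.639894008636475), 1.023979663848877)
bush [[-15.5, -14.3, -143.2], [-0.1, 0.4, 162.1], [65.9, 13.4, 167.8]]
plate depth ((-1.6351356506347656, -0.4117698669433594), (88.34789276123047, 88.03265380859375), 0.28129178285598755)
```

View pics/wc.png

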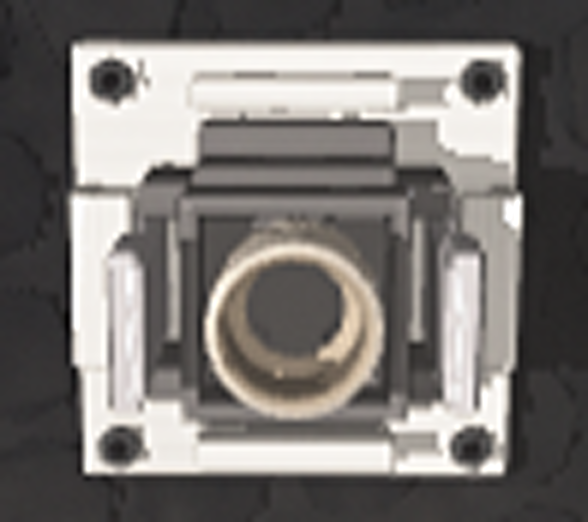

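The crop confirms the bush sits at about (295,325) between the pads at (127,330) and (460,330). The offset is only about 1 mm in tool x, and the yaw is right. Descending now.

```bash
python3 -m inch '[{"slide":[-0.1,0,3],"turn":0,"grip":8.5},{"slide":[-0.1,0,6.5],"turn":0,"grip":8.5},{"slide":[-0.1,0,10],"turn":0,"grip":8.5},{"slide":[-0.1,0,12.5],"turn":0,"grip":8.5},{"slide":[-0.1,0,14.5],"turn":0,"grip":8.5},{"slide":[-0.1,0,16],"turn":0,"grip":8.5},{"slide":[-0.1,0,17.5],"turn":0,"grip":8.5},{"slide":[-0.1,0,18.5],"turn":0,"grip":8.5},{"slide":[-0.1,0,18.9],"turn":0,"grip":8.5},{"slide":[-0.1,0,18.9],"turn":0,"grip":8.5},{"slide":[-0.1,0,18.9],"turn":0,"grip":8.5}]'
python3 - <<'E'
from h import *
s=ctrl.get_state();print(s['eef_pos'],s['tcp_rot'])
p,d=ctrl.read_camera('wrist');cv2.imwrite('pics/w1.png',p[...,::-1])
E
```

```text
time: 3.05
eef_pos: [0.538, -0.012, 0.0431]
tcp_rot: [0.089, 0.996, -0.0, 0.001]
contact_force: [0.7, -0.3, 0.1]
opening: 0.996
finger_force: 0.0
[ 0.53797989 -0.012       0.04305185] [ 8.88138899e-02  9.96047981e-01 -7.87994168e-05  7.10990628e-04]
```

View pics/w1.png

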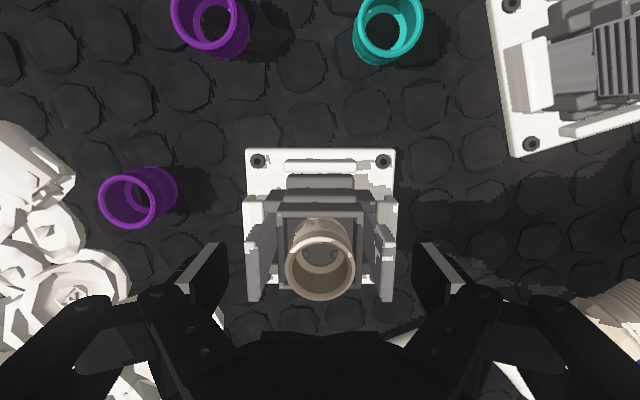

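The fingers straddle the carrier symmetrically, at about (222,270) and (430,270). I'll go 4 mm lower and then close.

```bash
python3 -m inch '[{"slide":[0.1,0,0.4],"turn":0,"grip":8.5},{"slide":[0.1,0,0.4],"turn":0,"grip":7},{"slide":[0.1,0,0.4],"turn":0,"grip":6.5},{"slide":[0.1,0,0.4],"turn":0,"grip":6},{"slide":[0.1,0,0.4],"turn":0,"grip":5.5},{"slide":[0.1,0,0.4],"turn":0,"grip":4.5},{"slide":[0.1,0,0.4],"turn":0,"grip":4.5},{"slide":[0.1,0,0.4],"turn":0,"grip":4.5},{"slide":[0.1,0,0.4],"turn":0,"grip":4.5},{"slide":[0.1,0,0.4],"turn":0,"grip":4.5}]' 45
python3 - <<'E'
from h import *
s=ctrl.get_state();print(s['eef_pos'],s['tcp_rot'],s['contact_force'],s['opening']*85.4)
E
```

```text
time: 4.1
eef_pos: [0.5374, -0.0118, 0.0405]
tcp_rot: [0.089, 0.996, -0.0, 0.001]
contact_force: [-3.2, 1.9, 11.1]
opening: 0.541
finger_force: 47.7
[ 0.53743629 -0.0118466   0.04054997] [ 8.86783817e-02  9.96059994e-01 -1.30790105e-04  7.85364473e-04] [-3.22379996  1.90919119 11.11291244] 46.17087981452254
```

```bash
python3 -m inch '[{"slide":[0,0,0],"turn":0,"grip":4.5},{"slide":[0,0,0],"turn":0,"grip":4.5}]'
python3 - <<'E'
from h import *
p,d=ctrl.read_camera('wrist');cv2.imwrite('pics/w2.png',cv2.resize(p[130:330,180:460,::-1],None,fx=2.8,fy=2.8,interpolation=cv2.INTER_CUBIC))
E
```

```text
time: 4.3
eef_pos: [0.5375, -0.0119, 0.0406]
tcp_rot: [0.089, 0.996, -0.0, 0.001]
contact_force: [-2.8, 1.5, 11.6]
opening: 0.541
finger_force: 47.7
```

View pics/w2.png

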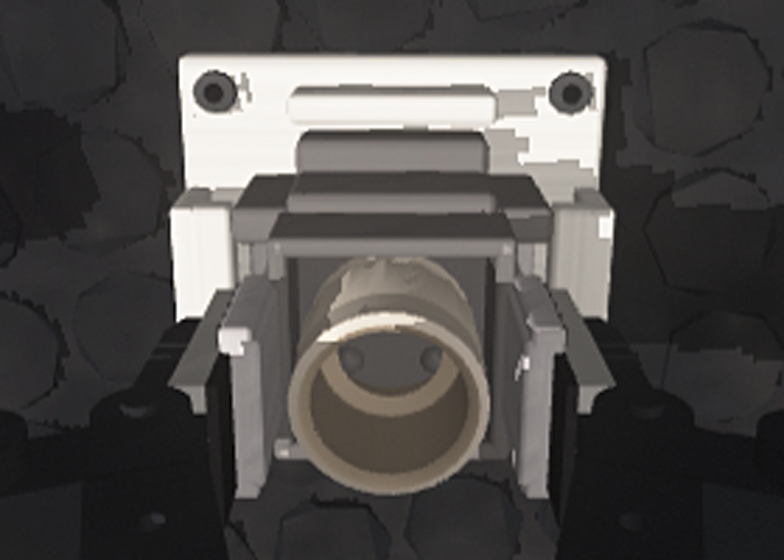

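Both catches are pinched by the pads, at about (245,400) and (540,400), and the bush is still in its nest. I'll lift straight up gently.

```bash
python3 -m inch '[{"slide":[0,0,-0.2],"turn":0,"grip":4.5},{"slide":[0,0,-0.5],"turn":0,"grip":4.5},{"slide":[0,0,-0.8],"turn":0,"grip":4.5},{"slide":[0,0,-1.2],"turn":0,"grip":4.5},{"slide":[0,0,-1.6],"turn":0,"grip":4.5},{"slide":[0,0,-2],"turn":0,"grip":4.5},{"slide":[0,0,-2.5],"turn":0,"grip":4.5},{"slide":[0,0,-3],"turn":0,"grip":4.5},{"slide":[0,0,-3],"turn":0,"grip":4.5},{"slide":[0,0,-3],"turn":0,"grip":4.5}]'
```

```text
time: 5.35
eef_pos: [0.5364, -0.0117, 0.0686]
tcp_rot: [0.089, 0.996, -0.0, 0.0]
contact_force: [-0.4, -0.1, -2.0]
opening: 0.537
finger_force: 46.4
```

```bash
python3 -m inch '[{"slide":[0,0,-0.3],"turn":0,"grip":4.5},{"slide":[0,0,-0.8],"turn":0,"grip":4.5},{"slide":[0,0,-1.4],"turn":0,"grip":4.5},{"slide":[0,0,-2.1],"turn":0,"grip":4.5},{"slide":[0,0,-2.8],"turn":0,"grip":4.5},{"slide":[0,0,-3.5],"turn":0,"grip":4.5},{"slide":[0,0,-4.2],"turn":0,"grip":4.5},{"slide":[0,0,-4.9],"turn":0,"grip":4.5},{"slide":[0,0,-5.6],"turn":0,"grip":4.5},{"slide":[0,0,-6.2],"turn":0,"grip":4.5},{"slide":[0,0,-6.7],"turn":0,"grip":4.5},{"slide":[0,0,-7],"turn":0,"grip":4.5},{"slide":[0,0,-7.2],"turn":0,"grip":4.5},{"slide":[0,0,-7.2],"turn":0,"grip":4.5},{"slide":[0,0,-7.2],"turn":0,"grip":4.5},{"slide":[0,0,-7.2],"turn":0,"grip":4.5}]'
python3 - <<'E'
from h import *
a=ctrl.read_camera('wrist')[0][100:350,170:470,::-1];b=ctrl.read_camera('scene')[0][60:310,240:540,::-1]
cv2.imwrite('pics/f.png',cv2.resize(np.vstack([a,b]),None,fx=1.2,fy=1.2) if 0 else cv2.resize(np.hstack([a,b]),(800,333)))
E
```

```text
time: 6.95
eef_pos: [0.5361, -0.0116, 0.1399]
tcp_rot: [0.089, 0.996, 0.0, -0.0]
contact_force: [1.1, -0.3, -3.1]
opening: 0.539
finger_force: 46.6
```

View pics/f.png

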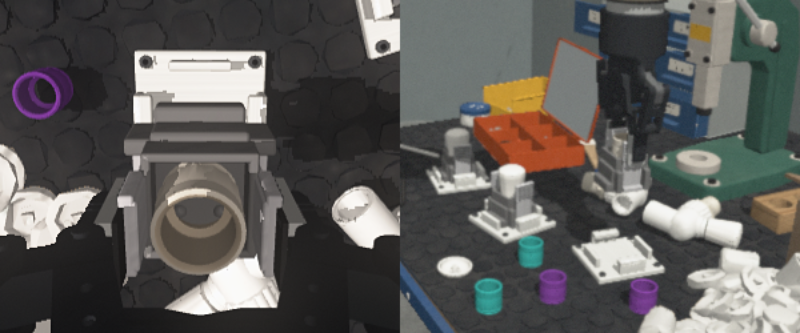

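The carrier is out of its dock at about (620,260 in the final picture), with the dock empty and the bush inside. In the wrist view the carrier's features sit at the same pixels as before the lift (rim row about 217, foot row about 177), so it has not tilted. The other two carriers are still docked with their knobs.

```bash
python3 -m inch '[{"slide":[0,0,0],"turn":0,"grip":4.5},{"slide":[0,0,0],"turn":0,"grip":4.5},{"slide":[0,0,0],"turn":0,"grip":4.5},{"slide":[0,0,0],"turn":0,"grip":4.5},{"slide":[0,0,0],"turn":0,"grip":4.5}]'; python3 -c "
from plant import ctrl
print(abs(ctrl.get_state()['dq']).max());print(ctrl.sign_off())"
```

```text
time: 7.55
eef_pos: [0.5363, -0.0117, 0.1404]
tcp_rot: [0.089, 0.996, -0.0, 0.0]
contact_force: [-0.5, -0.1, -3.2]
opening: 0.541
finger_force: 46.6
0.0014717774848137235
the job is handed in; nothing more can be done
None
```

I lifted the carrier with the bush straight out of its dock and handed the job in at 7.6 s, holding it by its pinched catches, still and level, about 10 cm up with the bush in it; the other two carriers stay docked with their knobs.

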